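Open the flush console cover and fit the shift selector

ROBOT

A 6-joint arm with a two-finger parallel gripper is mounted at the origin on the work surface. World frame = base frame: x ahead of the robot, y to its left, z up, the work surface at z = 0. Lengths are in m, angles in degrees, forces in N, time in s.
With the tool pointing down it reaches from about 0.35 to 0.875 m from the base axis. Payload 4.2 kg.
Tool frame: the origin (TCP) lies at the very end of the fingers, on their centre line; the grasp point (between the pads) lies 19 mm behind it; z points along the fingers, y is the line along which they close (so a half turn about z gives the same grasp; the last joint's range is limited). The gripper opens to 87 mm and grips with 3 to 60 N. Pads are 19 mm wide; open, the fingers measure 117 mm over their backs; the gripper's body (75 mm by 190 mm) begins 51 mm behind the grasp point.
Start: joints at [79.733, 22.042, 0.453, 0, -68.411, -14.817], TCP at [0.265, 0.566, 0.223] pointing down, gripper open.
Joint ranges: [-179.83, 179.83], [-69.29, 118.12], [-61.27, 80.66], [-181.25, 117.63], [-171.15, -9.14], [-177.46, 177.46]. Speed limits (degrees/s): [159.86, 159.86, 180, 180, 180, 180].

INTERFACE

Orientations are given as a 3x3 rotation matrix whose columns are the frame's x, y, z axes.
In Python, from station import sense, optics, r gives the robot as it stands. The module is installed in compiled form; this text tells all that it offers.
- The arm moves only by the shell command python3 -m pendant 'ROWS' [OPENING]. ROWS is JSON, a list that holds one entry, the list of rows, each a list of 4 numbers: the shift along the tool's x, y, z normalised to -1 to 1, where 1 is 100 mm, then the turn about the tool's z normalised to -1 to 1, where 1 is 2 rad. A call has 1 to 8 rows; each row is the pose to reach, as a shift and turn from the pose commanded when the call began, along the tool's axes at that moment; what a row does not reach only later rows make up. A row lasts 1/10 s, in which the tool goes at most 50 mm and 8.59 degrees, less where a joint would pass 70% of its speed; a pose out of reach is approached as far as the arm can. A call with a number of a shift or a turn outside -1 to 1 is refused whole. A call with a gripper value outside its range is refused whole. OPENING is the closure, from 0 (fully open) to 1 (shut), set as the call begins (- or left out, the last holds). The fingers move at their own pace and stop on an object; the grip force is fixed at half the most. Time passes only in rows, so rows that repeat a pose let the fingers close. It gives the time, the measured TCP pose, the force, the opening and the grip force at its end, in the units of the state.
- sense(): the state, without advancing time (a new reading comes with each control period).
- optics.capture(name): name is "side" or "top" or "wrist"; returns the picture (420x560x3 uint8, red, green, blue); there is no depth.
- optics.get_calibration(name): a dict with "camera_matrix" (3x3 intrinsics, pixels), "camera_from_world" (4x4, takes a point from world to camera coordinates). Camera axes: x right, y down, z forward; pixel columns grow to the right and rows downward; lengths in m; the calibration is good to about 2 mm. The wrist camera is an equidistant fisheye: a pixel r from the principal point sees the ray r / f radians off the axis. A picture is of the moment at which its call begins: read the wrist's pose just before it. get_calibration takes no time and is no camera call; for the wrist camera it gives the pose at the moment of the call.
- r.finish_job(): hands the job in; it is judged then, once.
The state is a dict: "time_s": time; "joints": joint angles; "joint_velocities": joint speeds; "effort": joint torques, N m; "tcp_pos": TCP position; "ee_rot": TCP orientation; "wrist_force": force on the tool from outside, world axes, zero at the start; "moment": the same for the moment, N m; "gripper_width": opening from 0.0 (shut) to 1.0 (fully open); "gripper_force": force on a finger pad.
Only numpy, scipy, OpenCV 4.12 (cv2) and the standard library are available. Lean on these libraries where they do the work, as an engineer would, in place of code of your own. Each camera call takes 0.05 s, during which the arm holds its last target. There are 200 camera calls.

TASK

On the beige centre console in the red fixture, slide the flush cover fully open to its stop (it has no grip, so it moves by pressing down on it with shut fingers and dragging; never press it harder than 20 N). Then take the shift selector and set it, not drop it, flat on the bottom of the uncovered square pocket, leave it there with the cover still fully open, and do not disturb the pliers, the spare bezel or the clip bin.

Things in the scene. Friction and masses are not known exactly. Their poses are not given: they have to be found in the camera images.
- rim (a point): Beige console, 120 x 200 mm, its rim 100 mm above the bench, clamped in a red fixture (190 x 250 x 45 mm block, step 150 x 220 mm up to 61 mm), all bolted down. Point: console centre, at the height of the rim's top. y: long axis and the way the cover opens; z up. The rim frames a sunk bay 76 mm wide (x), y = -74 to +72 mm, holding the cover in its -y half when shut.
- cover (a joint): Opening of the flush cover, m: 0 shut, 0.070 open at a hard stop; grows as it slides to +y of point rim; up to 0.008 at the start. Smooth dark plate, 70 (x) x 72 (y) x 5 mm, thin yellow line near its -y edge. Sliding it takes about 5 N plus slight drag; it stays where left. A press of 9 to 15 N is right: with less the fingers slip, over 20 N breaks its springs.
- cover_home (a point): Fixed point on the console: above the middle of the cover when shut, level with the rim's top (axes as point rim); the cover's middle is at y = opening from it. The cover rides on leaf springs, 7 N per mm (2 N at first touch), that give at most 5 mm. How high it sits is not measured: unpressed, its top may be anywhere from 6.5 mm below to 2 mm above the rim's top: find it by touch.
- pocket (a point): Square pocket under the shut cover, 58 x 58 mm, sides along the axes of point rim. Point: middle of its dark bottom, 30 mm below the rim's top, at y = -36 mm from point rim. Its walls rise 13 mm; above them is the wider bay. It is clear when the cover is fully open.
- knob (a point): Loose shift selector, about 0.15 kg, standing on the bench: grey square base 50 x 50 x 34 mm, on it an upright black round knob, 30 mm in diameter, 44 mm high (78 mm in all), silver disc on top. Point: middle of the knob on its axis, 56 mm above the underside: grip here. x, y along the sides of the base, z up. Seated, this point is 56 mm above point pocket.
- selector: The same shift selector; origin at the centre of the underside of its base, axes as for point knob.
- pliers_mid (a point): Bystander: red-handled pliers lying on the bench, about 150 x 60 x 14 mm; point near their middle.
- bezel_mid (a point): Bystander: loose beige spare bezel, a rectangular frame 100 x 160 x 30 mm with long side along its y; point at its centre, half-way up.
- clips: Bystander: blue open bin with a few clips, 90 x 120 x 50 mm; origin at the centre of its underside.
Not all that is in view belongs to the job. What is meant by the selector is not blue or brown, and is the smaller of those in its own colour.

How it is judged:
By the outcome, as a careful person would: the job done as asked, in the order asked, and still so for the second after the job is handed in, with the robot touching nothing.
It also fails if it takes over 61 s, if anything falls off the work surface, if the arm or the gripper's body presses on something with over 40 N, if the wrist force passes 120 N, or if a joint passes its speed limit or range.

## Working session

There is one attempt and no reset: what is moved stays moved. The work goes in short steps, Python scripts to look and compute and a shell command to move; the robot and the scene stay as the last step left them, time stands still between calls to the robot, and variables do not carry over. Pictures are saved under pics/ and viewed, at most 10 in all, crops included, and the job is handed in when it is done.

```bash
mkdir -p pics; python3 - <<'E'
from station import sense, optics
import cv2,numpy as np
s=sense();print(s['time_s'],s['tcp_pos'],s['ee_rot'],s['wrist_force'],s['gripper_width'])
for n in ('top','side'):
    im=optics.capture(n);cv2.imwrite(f'pics/{n}0.png',im[:,:,::-1]);c=optics.get_calibration(n);print(n,np.round(c['camera_matrix'],1).tolist(),np.round(c['camera_from_world'],4).tolist())
c=optics.get_calibration('wrist');print(c)
E
```

```text
0.0 [0.26469747 0.5655253  0.22145657] [[ 9.05610335e-01 -4.24109995e-01 -7.95485117e-04]
 [-4.24110721e-01 -9.05608129e-01 -2.00302603e-03]
 [ 1.29105571e-04  2.15133484e-03 -9.99997678e-01]] [ 0.45260915 -0.13608392 -0.75648815] 1.0019814215319902
top [[482.8, 0.0, 274.9], [0.0, 482.8, 212.9], [0.0, 0.0, 1.0]] [[-0.0096, -0.9999, -0.007, 0.0249], [-0.9803, 0.0108, -0.197, 0.5847], [0.1971, 0.005, -0.9804, 1.3294], [0.0, 0.0, 0.0, 1.0]]
side [[436.2, 0.0, 280.4], [0.0, 436.2, 208.9], [0.0, 0.0, 1.0]] [[0.6627, -0.7488, 0.0099, -0.3988], [-0.5385, -0.4857, -0.6886, 0.3748], [0.5204, 0.451, -0.7251, 0.8106], [0.0, 0.0, 0.0, 1.0]]
{'camera_matrix': array([[325.1922621 ,   0.        , 283.19968128],
       [  0.        , 325.1922621 , 208.79723017],
       [  0.        ,   0.        ,   1.        ]]), 'camera_from_world': array([[-0.42418055, -0.90557409,  0.00253574,  0.62489308],
       [-0.86536555,  0.40616842,  0.29354672, -0.03688115],
       [-0.26685824,  0.12232247, -0.95594136,  0.39198721],
       [ 0.        ,  0.        ,  0.        ,  1.        ]])}
```

View pics/top0.png

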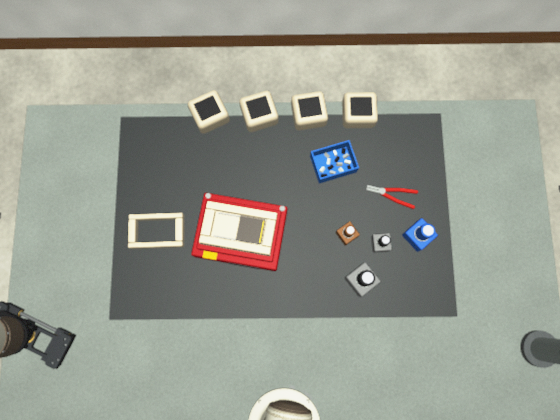

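View pics/side0.png

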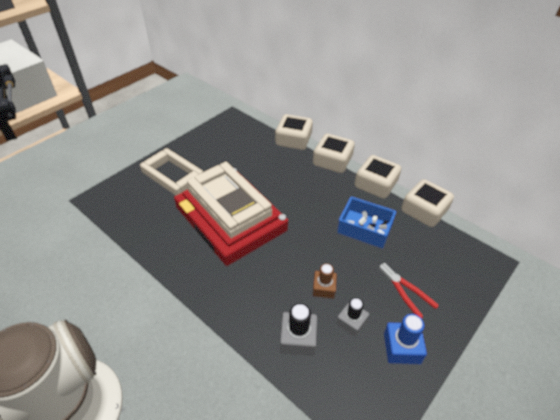

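```bash
python3 - <<'E'
import cv2,numpy as np
t=cv2.imread('pics/top0.png');s=cv2.imread('pics/side0.png')
a=cv2.resize(t[185:280,185:295],None,fx=3.6,fy=3.6,interpolation=cv2.INTER_CUBIC)
b=cv2.resize(t[210:305,325:445],(396,300),interpolation=cv2.INTER_CUBIC)
c=cv2.resize(s[250:365,270:430],(396,250),interpolation=cv2.INTER_CUBIC)
o=np.zeros((560,800,3),np.uint8);o[:a.shape[0],:396]=a;o[:300,400:796]=b;o[305:555,400:796]=c
cv2.imwrite('pics/crop1.png',o)
E
```

```text
(no output)
```

View pics/crop1.png

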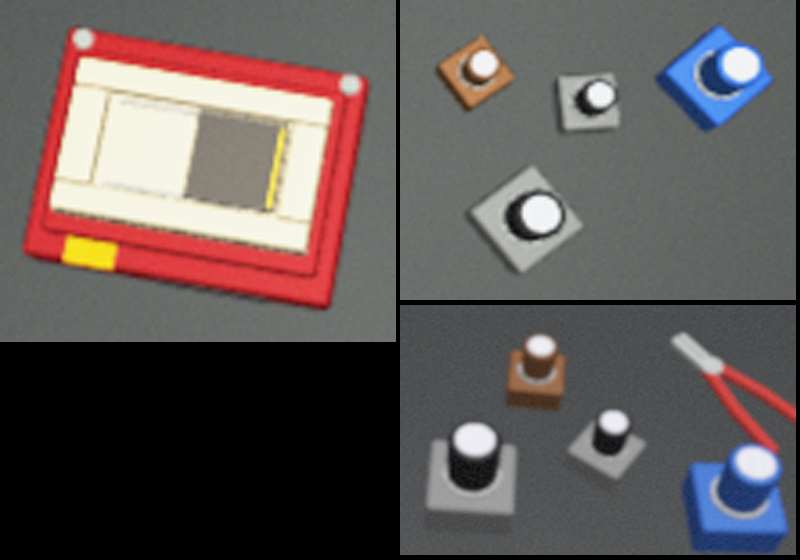

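Top view: brown (347,233), large grey (364,279), blue (421,235) and small grey (382,242). The small grey one is the selector, since it is not blue or brown and is the smaller of the two greys. The cover is the dark plate at about (247,230), with its yellow -y edge on the image right, so it opens to the image left (world +y).

```bash
cat > h.py <<'E'
import cv2,numpy as np
def rays(n,c,px):
    K=c['camera_matrix'];T=c['camera_from_world'];R=T[:3,:3];C=-R.T@T[:3,3]
    p=(np.atleast_2d(px).astype(float)-K[:2,2])/K[0,0]
    if n=='wrist':
        r=np.hypot(*p.T)[:,None]+1e-12; d=np.c_[np.sin(r)*p/r,np.cos(r)]
    else: d=np.c_[p,np.ones(len(p))]
    return C,d@R
def plane(n,c,px,z):
    C,d=rays(n,c,px); return C+d*((z-C[2])/d[:,2])[:,None]
def big(m,near=None):
    n,l,st,ce=cv2.connectedComponentsWithStats(m.astype(np.uint8))
    i=1+(np.argmax(st[1:,4]) if near is None else np.argmin(np.hypot(*(ce[1:]-near).T)+1000*(st[1:,4]<15)))
    return (l==i).astype(np.uint8),ce[i]
def rect(n,c,m,z):
    "min-area rectangle of mask in world mm at height z"
    k=max(cv2.findContours(m,cv2.RETR_EXTERNAL,cv2.CHAIN_APPROX_NONE)[0],key=len)[:,0]
    w=plane(n,c,k,z)[:,:2]*1000
    b=cv2.minAreaRect(w.astype(np.float32)); return b
def rep(tag,b):
    e=cv2.boxPoints(b);a,q=e[1]-e[0],e[2]-e[1]
    if np.hypot(*q)>np.hypot(*a):a,q=q,a
    print(tag,'centre',np.round(b[0],1),'long',np.hypot(*a).round(1),'short',np.hypot(*q).round(1),'ang long',np.degrees(np.arctan2(a[1],a[0])).round(1))
E
python3 - <<'E'
from h import *
from station import optics
for n,kn,co in (('top',(382,242),(240,230)),('side',(354,315),(228,198))):
    im=cv2.imread(f'pics/{n}0.png');c=optics.get_calibration(n);hsv=cv2.cvtColor(im,cv2.COLOR_BGR2HSV)
    B,G,R=[im[...,i].astype(int) for i in range(3)]
    be=((R>190)&(hsv[...,1]<60)&(R-B>5)).astype(np.uint8)
    m,ce=big(be,co); rep(n+' console',rect(n,c,m,.1))
    w=(im.min(2)>200); m,ce=big(w,kn); print(n,'disc',ce, plane(n,c,ce,.078)[0].round(4))
    g=((hsv[...,1]<30)&(im.min(2)>115)).astype(np.uint8)
    m,ce=big(g,kn); rep(n+' base',rect(n,c,m,.034))
    d=((hsv[...,1]<70)&(im.max(2)<150)&(R>85)&(R>B+3)).astype(np.uint8)
    m,ce=big(d,(250,230) if n=='top' else (237,203)); rep(n+' cover',rect(n,c,m,.098))
    y=((hsv[...,0]>20)&(hsv[...,0]<32)&(hsv[...,1]>110)).astype(np.uint8)
    m,ce=big(y,(263,231) if n=='top' else (240,212)); print(' yellow',ce,plane(n,c,ce,.098)[0].round(4))
    r=((hsv[...,0]<8)|(hsv[...,0]>172))&(hsv[...,1]>150);m,ce=big(r);rep(n+' red',rect(n,c,m,.045))
E
```

```text
top console centre [537.4 122.3] long 198.4 short 119.3 ang long 79.4
top disc [385.07692308 239.46153846] [ 0.5018 -0.2887  0.078 ]
top base centre [ 501.5 -289.3] long 50.2 short 49.9 ang long 2.4
top cover centre [530.5  90.4] long 66.0 short 61.9 ang long -10.7
 yellow [261.11363636 231.63636364] [0.5244 0.0573 0.098 ]
top red centre [536.3 122. ] long 247.8 short 189.7 ang long 79.3
side console centre [537.  188.3] long 356.2 short 154.6 ang long -88.6
side disc [356.         303.17910448] [ 0.5034 -0.2908  0.078 ]
side base centre [ 502.1 -291.6] long 49.6 short 49.5 ang long 3.8
side cover centre [532.9  86.3] long 71.7 short 69.7 ang long -10.1
 yellow [186.4494382  205.65168539] [0.4416 0.159  0.098 ]
side red centre [529.4 106.8] long 268.5 short 196.7 ang long 79.4
```

```bash
for i in 1; do
python3 -m pendant '[[[0.4,0.3,0,0],[0.886,0.638,0,0],[0.886,0.638,0,0]]]' 1
python3 -m pendant '[[[0.4,0.3,0,0],[0.886,0.638,0,0],[0.886,0.638,0,0]]]'
python3 -m pendant '[[[0.4,0.3,0,0],[0.886,0.638,0,0],[0.886,0.638,0,0]]]'
python3 -m pendant '[[[0.4,0.3,0,0],[0.886,0.638,0,0],[0.886,0.638,0,0]]]'
python3 -m pendant '[[[0.4,0.3,0,-0.06],[0.886,0.638,0,-0.1265],[0.886,0.638,0,-0.1265],[0.886,0.638,0,-0.1265]]]'
done
python3 - <<'E'
from h import *
from station import sense,optics
s=sense();print(s['time_s'],s['tcp_pos'],s['ee_rot'].round(4) if hasattr(s['ee_rot'],'round') else s['ee_rot'],s['wrist_force'],s['gripper_width'])
c=optics.get_calibration('wrist');im=optics.capture('wrist');cv2.imwrite('pics/w1.png',im[...,::-1])
np.savez('w1.npz',**c)
E
```

```text
time_s: 0.4
tcp_pos: [0.3192, 0.4666, 0.2223]
ee_rot: [[0.904, -0.427, -0.001], [-0.427, -0.904, -0.002], [0.0, 0.003, -1.0]]
wrist_force: [-0.2, 0.8, 0.2]
gripper_width: 0.814
gripper_force: 0.0
time_s: 0.7
tcp_pos: [0.3723, 0.3717, 0.2224]
ee_rot: [[0.904, -0.427, -0.001], [-0.427, -0.904, -0.001], [-0.0, 0.002, -1.0]]
wrist_force: [0.2, 0.3, -0.1]
gripper_width: 0.535
gripper_force: 0.0
time_s: 1.0
tcp_pos: [0.4255, 0.277, 0.2223]
ee_rot: [[0.904, -0.427, -0.001], [-0.427, -0.904, -0.001], [-0.0, 0.001, -1.0]]
wrist_force: [-0.1, 0.8, -0.2]
gripper_width: 0.267
gripper_force: 0.0
time_s: 1.3
tcp_pos: [0.479, 0.1821, 0.2222]
ee_rot: [[0.904, -0.427, -0.0], [-0.427, -0.904, -0.001], [-0.0, 0.001, -1.0]]
wrist_force: [-0.3, 0.1, 0.4]
gripper_width: 0.031
gripper_force: 0.0
time_s: 1.7
tcp_pos: [0.5316, 0.0886, 0.2219]
ee_rot: [[0.982, -0.186, -0.001], [-0.186, -0.982, -0.0], [-0.001, 0.0, -1.0]]
wrist_force: [-1.0, 1.0, -0.6]
gripper_width: 0.005
gripper_force: 0.0
1.7 [0.53164955 0.08861763 0.22194274] [[ 9.825e-01 -1.863e-01 -7.000e-04]
 [-1.863e-01 -9.825e-01 -2.000e-04]
 [-6.000e-04  3.000e-04 -1.000e+00]] [-1.03628038  1.04133792 -0.63747158] 0.0051067015586459125
```

View pics/w1.png

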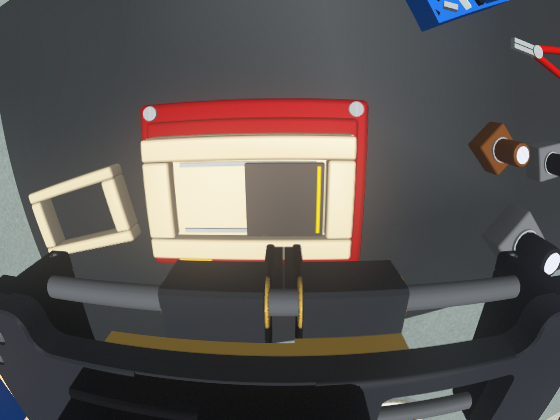

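The wrist view shows the cover spanning columns 246–326, rows 163–236, its yellow line at column 319, and the bay's +y end at column 174. The fingers are above it at about (284,250). I'll check the edges metrically.

```bash
python3 - <<'E'
from h import *
c=np.load('w1.npz')
u=np.radians(79.4);Y=np.array([np.cos(u),np.sin(u)]);X=np.array([Y[1],-Y[0]])
for n,p,z in (('cover+y edge',(246,200),.098),('yellow',(319,200),.098),('bay -y edge',(327,200),.1),('bay +y edge',(174,200),.1),('rim -y',(356,200),.1),('rim +y',(142,160),.1),('bay +x',(260,162),.1),('bay -x',(260,236),.1)):
    w=plane('wrist',c,p,z)[0][:2]-[.5372,.1222]; print(n,'x',(w@X*1e3).round(1),'y',(w@Y*1e3).round(1))
E
```

```text
cover+y edge x 1.5 y 1.2
yellow x 1.3 y -65.8
bay -y edge x 1.9 y -72.9
bay +y edge x 2.5 y 70.0
rim -y x 1.9 y -100.1
rim +y x 41.8 y 99.4
bay +x x 36.9 y -12.5
bay -x x -33.2 y -11.0
```

```bash
python3 -m pendant '[[[0,0,0.3,0],[0,0,0.6,0],[0,0,0.95,0],[0,0,1.0,0],[0,0,1.0,0]]]'
python3 -m pendant '[[[0,0,0.08,0],[0,0,0.10,0],[0,0,0.12,0],[0,0,0.12,0],[0,0,0.12,0]]]'
```

```text
time_s: 2.25
tcp_pos: [0.5305, 0.0903, 0.1222]
ee_rot: [[0.983, -0.182, -0.002], [-0.182, -0.983, -0.001], [-0.001, 0.001, -1.0]]
wrist_force: [-0.5, -0.2, 0.8]
gripper_width: 0.011
gripper_force: 0.0
time_s: 2.75
tcp_pos: [0.5312, 0.0893, 0.111]
ee_rot: [[0.983, -0.184, 0.001], [-0.184, -0.983, 0.0], [0.001, -0.0, -1.0]]
wrist_force: [1.0, 0.3, -0.6]
gripper_width: 0.004
gripper_force: 0.0
```

```bash
python3 -m pendant '[[[0,0,0.03,0],[0,0,0.06,0],[0,0,0.07,0],[0,0,0.07,0]]]' | grep -E 'tcp|force'
python3 -m pendant '[[[0,0,0.005,0],[0,0,0.01,0],[0,0,0.01,0]]]' | grep -E 'tcp|wrist'
python3 -m pendant '[[[0,0,0.005,0],[0,0,0.01,0],[0,0,0.01,0]]]' | grep -E 'tcp|wrist'
```

```text
tcp_pos: [0.5307, 0.0892, 0.1032]
wrist_force: [0.7, -0.5, -0.3]
gripper_force: 0.0
tcp_pos: [0.5309, 0.0893, 0.1025]
wrist_force: [0.0, -0.7, -0.1]
tcp_pos: [0.5309, 0.0893, 0.1015]
wrist_force: [0.2, -0.1, 0.4]
```

```bash
python3 -m pendant '[[[0,0,0.005,0],[0,0,0.01,0],[0,0,0.01,0]]]' | grep -E 'tcp|wrist'
python3 -m pendant '[[[0,0,0.005,0],[0,0,0.005,0],[0,0,0.005,0]]]' | grep -E 'tcp|wrist'
```

```text
tcp_pos: [0.5308, 0.0893, 0.1005]
wrist_force: [-0.8, 0.3, 0.7]
tcp_pos: [0.5309, 0.0893, 0.1001]
wrist_force: [-0.3, 0.2, 0.2]
```

```bash
python3 -m pendant '[[[0,0,0.005,0],[0,0,0.01,0],[0,0,0.01,0]]]' | grep -E 'tcp|wrist'
python3 -m pendant '[[[0,0,0.005,0],[0,0,0.005,0],[0,0,0.005,0]]]' | grep -E 'tcp|wrist'
```

```text
tcp_pos: [0.5308, 0.0893, 0.099]
wrist_force: [-0.1, 1.0, 0.3]
tcp_pos: [0.5309, 0.0893, 0.0985]
wrist_force: [0.2, -0.6, -0.5]
```

```bash
python3 -m pendant '[[[0,0,0.005,0],[0,0,0.01,0],[0,0,0.01,0]]]' | grep -E 'tcp|wrist'
python3 -m pendant '[[[0,0,0.005,0],[0,0,0.005,0],[0,0,0.005,0]]]' | grep -E 'tcp|wrist'
```

```text
tcp_pos: [0.5309, 0.0893, 0.0974]
wrist_force: [0.8, 0.2, 0.3]
tcp_pos: [0.5309, 0.0893, 0.097]
wrist_force: [0.5, 0.8, -0.5]
```

```bash
python3 -m pendant '[[[0,0,0.005,0],[0,0,0.01,0],[0,0,0.01,0]]]' | grep -E 'tcp|wrist'
python3 -m pendant '[[[0,0,0.005,0],[0,0,0.005,0],[0,0,0.005,0]]]' | grep -E 'tcp|wrist'
```

```text
tcp_pos: [0.531, 0.0894, 0.0965]
wrist_force: [-1.1, 0.1, 4.2]
tcp_pos: [0.531, 0.0893, 0.0962]
wrist_force: [-2.4, -0.2, 5.8]
```

```bash
python3 -m pendant '[[[0,0,0.005,0],[0,0,0.005,0],[0,0,0.005,0],[0,0,0.005,0]]]' | grep -E 'tcp|wrist'
python3 -m pendant '[[[0,0,0.005,0],[0,0,0.005,0],[0,0,0.005,0],[0,0,0.005,0]]]' | grep -E 'tcp|wrist'
```

```text
tcp_pos: [0.531, 0.0894, 0.096]
wrist_force: [-2.8, -0.0, 7.6]
tcp_pos: [0.531, 0.0893, 0.0958]
wrist_force: [-2.9, -0.7, 9.2]
```

```bash
python3 -m pendant '[[[0,0,0.01,0],[0,0,0.01,0],[0,0,0.01,0]]]' | grep -E 'tcp|wrist'
python3 -m pendant '[[[0,-0.02,0,0],[0,-0.04,0,0],[0,-0.06,0,0],[0,-0.08,0,0],[0,-0.10,0,0]]]' | grep -E 'tcp|wrist'
```

```text
tcp_pos: [0.5311, 0.0894, 0.0953]
wrist_force: [-5.0, 0.4, 11.1]
tcp_pos: [0.5326, 0.0978, 0.0953]
wrist_force: [-3.0, -5.3, 11.6]
```

```bash

python3 -m pendant '[[[0,-0.03,0,0],[0,-0.06,0,0],[0,-0.09,0,0],[0,-0.12,0,0],[0,-0.15,0,0],[0,-0.18,0,0],[0,-0.20,0,0]]]' | grep -E 'tcp|wrist'
python3 - <<'E'
from station import optics
import cv2
a=optics.capture('top')[185:280,185:295,::-1];cv2.imwrite('pics/t2.png',cv2.resize(a,None,fx=4,fy=4,interpolation=cv2.INTER_CUBIC))
E
```

```text
tcp_pos: [0.5363, 0.1175, 0.0953]
wrist_force: [-2.6, -4.5, 11.8]
```

View pics/t2.png

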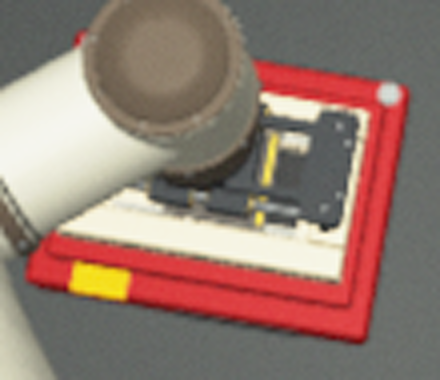

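The yellow line is now at crop (268,160), about 11 px (29 mm) towards +y. The cover follows the fingers, so I'll keep dragging.

```bash

python3 -m pendant '[[[0,-0.03,0,0],[0,-0.06,0,0],[0,-0.09,0,0],[0,-0.12,0,0],[0,-0.15,0,0],[0,-0.18,0,0],[0,-0.21,0,0],[0,-0.24,0,0]]]' | grep -E 'tcp|wrist'
python3 -m pendant '[[[0,-0.03,0,0],[0,-0.05,0,0],[0,-0.07,0,0],[0,-0.09,0,0],[0,-0.11,0,0],[0,-0.12,0,0]]]' | grep -E 'tcp|wrist'
python3 -m pendant '[[[0,-0.01,0,0],[0,-0.02,0,0],[0,-0.03,0,0],[0,-0.04,0,0]]]' | grep -E 'tcp|wrist'
```

```text
tcp_pos: [0.5406, 0.141, 0.0953]
wrist_force: [-4.6, -4.2, 11.2]
tcp_pos: [0.5428, 0.1529, 0.0953]
wrist_force: [-2.6, -4.0, 12.0]
tcp_pos: [0.5436, 0.1567, 0.0953]
wrist_force: [-3.8, -4.9, 13.2]
```

```bash

python3 -m pendant '[[[0,-0.01,0,0],[0,-0.02,0,0],[0,-0.02,0,0]]]' | grep -E 'tcp|wrist'
python3 -m pendant '[[[0,-0.01,0,0],[0,-0.02,0,0],[0,-0.02,0,0]]]' | grep -E 'tcp|wrist'
```

```text
tcp_pos: [0.5437, 0.1578, 0.0952]
wrist_force: [-3.4, -7.3, 11.9]
tcp_pos: [0.544, 0.1592, 0.0952]
wrist_force: [-3.5, -9.1, 12.4]
```

```bash

python3 -m pendant '[[[0,-0.01,0,0],[0,-0.02,0,0],[0,-0.02,0,0]]]' | grep -E 'tcp|wrist'
python3 -m pendant '[[[0,0,-0.02,0],[0,0,-0.1,0],[0,0,-0.5,0],[0,0,-0.9,0],[0,0,-0.9,0],[0,0,-0.9,0]]]' | grep -E 'tcp|wrist'
python3 -m pendant '[[[0,0.5,-0.3,0],[0,0.9,-0.3,0],[0,0.9,-0.3,0],[0,0.9,-0.3,0]]]' 0.45 | grep -E 'time|tcp|rot|wrist'
python3 - <<'E'
from h import *
from station import optics
c=optics.get_calibration('wrist');im=optics.capture('wrist');cv2.imwrite('pics/w2.png',im[...,::-1])
np.savez('w2.npz',**c)
E
```

```text
tcp_pos: [0.5444, 0.1611, 0.0952]
wrist_force: [-2.5, -9.4, 12.6]
tcp_pos: [0.5452, 0.1647, 0.1845]
wrist_force: [-1.5, -0.2, -0.7]
time_s: 12.2
tcp_pos: [0.5277, 0.0748, 0.2124]
ee_rot: [[0.983, -0.186, -0.002], [-0.186, -0.983, -0.0], [-0.002, 0.001, -1.0]]
wrist_force: [0.5, 0.3, 0.1]
```

View pics/w2.png

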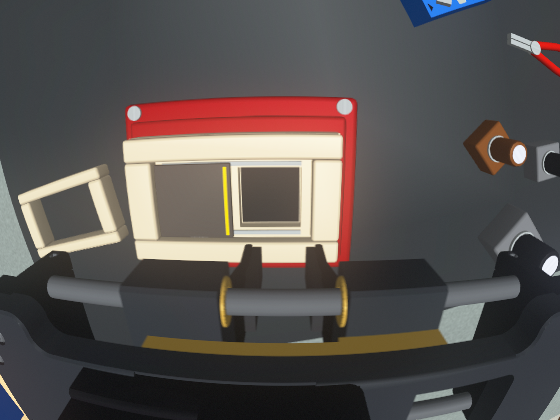

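The cover now fills the +y half of the bay (columns 156–232), with the yellow line at 227. The pocket is uncovered at (241–300, 166–223).

```bash
python3 - <<'E'
from h import *
from station import optics,sense
c=np.load('w2.npz')
u=np.radians(79.4);Y=np.array([np.cos(u),np.sin(u)]);X=np.array([Y[1],-Y[0]])
for n,p,z in (('cover+y edge',(156,200),.0965),('cover-y',(232,200),.0965),('yellow',(227,200),.0965),('rim+y',(124,160),.1),('rim-y',(343,160),.1),('pocket+y',(241,195),.083),('pocket-y',(300,195),.083),('pocket+x',(270,166),.083),('pocket-x',(270,223),.083)):
    w=plane('wrist',c,p,z)[0][:2]-[.5372,.1222]; print(n,'x',(w@X*1e3).round(1),'y',(w@Y*1e3).round(1))
t=optics.get_calibration('top')
for n,p,z in (('brown',(347,233),.034),('large',(361,280),.045),('blue',(420,236),.045)): print(n,plane('top',t,p,z)[0].round(3))
p=.5372,.1222; print('pocket',p-.036*Y); s=sense();print(s['tcp_pos'],'delta to selector in tool',np.array(s['ee_rot']).T@(np.array([.502,-.2895,s['tcp_pos'][2]])-s['tcp_pos']))
E
```

```text
cover+y edge x 2.8 y 71.7
cover-y x 2.3 y -1.5
yellow x 2.3 y 3.1
rim+y x 42.4 y 99.5
rim-y x 38.8 y -98.8
pocket+y x 3.3 y -8.0
pocket-y x 3.1 y -62.9
pocket+x x 30.4 y -35.4
pocket-x x -24.4 y -34.7
brown [ 0.528 -0.189  0.034]
large [ 0.392 -0.222  0.045]
blue [ 0.515 -0.397  0.045]
pocket [0.53057775 0.08681433]
[0.52792141 0.0754683  0.21231907] delta to selector in tool [4.18065985e-02 3.63491334e-01 1.95911072e-04]
```

```bash

python3 -m pendant '[[[0.05,0.5,0,0],[0.104,1.0,0,0],[0.104,1.0,0,0]]]' | grep -E 'tcp'
python3 -m pendant '[[[0.05,0.5,0,0.06],[0.104,1.0,0,0.12],[0.104,1.0,0,0.14]]]' | grep -E 'tcp|rot'
python3 - <<'E'
from station import sense
s=sense();print(s['joints'],s['time_s'])
E
```

```text
tcp_pos: [0.5193, -0.0274, 0.2122]
tcp_pos: [0.5117, -0.1276, 0.2123]
ee_rot: [[0.891, -0.455, -0.002], [-0.455, -0.891, -0.0], [-0.002, 0.001, -1.0]]
[ 3.64577407e+00  1.30703098e+01 -1.40318868e+01  1.93046473e-02
 -6.30352154e+01  5.93093903e+01] 12.85
```

```bash

python3 -m pendant '[[[0.19,0.478,0,0.075],[0.38,0.956,0.2,0.15],[0.38,0.956,0.5,0.22],[0.38,0.956,0.5,0.29],[0.38,0.956,0.5,0.365],[0.38,0.956,0.5,0.44],[0.38,0.956,0.5,0.5236],[0.38,0.956,0.5,0.5236]]]' | grep -E 'tcp|rot'
python3 -m pendant '[[[0,0,0,0],[0,0,0,0]]]' | grep -E 'tcp|rot'
python3 - <<'E'
from h import *
from station import optics
c=optics.get_calibration('wrist');im=optics.capture('wrist');cv2.imwrite('pics/w3.png',im[...,::-1])
np.savez('w3.npz',**c)
E
```

```text
tcp_pos: [0.5038, -0.2261, 0.1624]
ee_rot: [[0.06, -0.998, -0.002], [-0.998, -0.06, 0.001], [-0.001, 0.002, -1.0]]
tcp_pos: [0.5035, -0.2268, 0.1631]
ee_rot: [[0.062, -0.998, -0.001], [-0.998, -0.062, 0.0], [-0.0, 0.001, -1.0]]
```

View pics/w3.png

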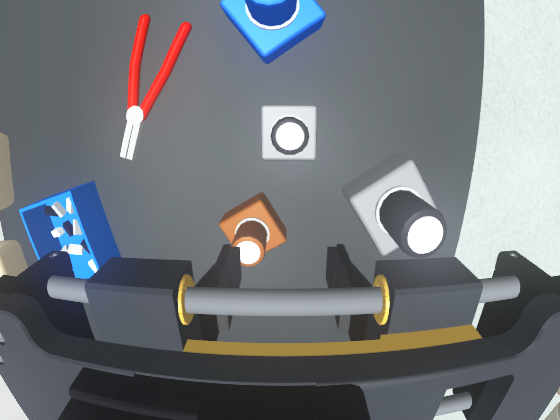

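The selector is at (289,132). Its base spans (262–316, 106–160) and is nearly square to the gripper; brown is at (252,232) and large grey at (405,210), both clear.

```bash
python3 - <<'E'
from h import *
from station import sense
c=np.load('w3.npz');im=cv2.imread('pics/w3.png');hsv=cv2.cvtColor(im,cv2.COLOR_BGR2HSV)
m=np.zeros(im.shape[:2],np.uint8);g=((hsv[...,1]<40)&(im.min(2)>125)).astype(np.uint8);m[95:170,250:330]=g[95:170,250:330]
m,ce=big(m);b=rect('wrist',c,m,.034);rep('base',b)
w=np.zeros_like(m);w[115:150,270:310]=(im.min(2)>225)[115:150,270:310];w,ce=big(w,(289,135));p=plane('wrist',c,ce,.078)[0];print('disc',ce,p.round(4))
s=sense();R=np.array(s['ee_rot'])
for q in (p[:2],np.array(b[0])/1e3,np.array([.502,-.290])): print(q.round(4),'tool delta mm',(R.T@(np.r_[q,.038]-s['tcp_pos'])*1e3).round(1))
E
```

```text
base centre [ 501.5 -285.7] long 70.6 short 61.5 ang long 3.4
disc [289.55555556 135.79084967] [ 0.502  -0.2884  0.078 ]
[ 0.502  -0.2884] tool delta mm [ 61.3   5.  125.3]
[ 0.5015 -0.2857] tool delta mm [ 58.5   5.5 125.3]
[ 0.502 -0.29 ] tool delta mm [ 62.9   5.2 125.3]
```

```bash

python3 -m pendant '[[[0.4,0.052,0,0],[0.62,0.052,0.2,0],[0.62,0.052,0.5,0],[0.62,0.052,0.7,0],[0.62,0.052,0.7,0],[0.62,0.052,0.7,0]]]' | grep -E 'tcp|wrist'
python3 -m pendant '[[[0,0,0.2,0],[0,0,0.4,0],[0,0,0.55,0],[0,0,0.55,0],[0,0,0.55,0]]]' | grep -E 'tcp|wrist'
python3 -m pendant '[[[0,0,0,0],[0,0,0,0],[0,0,0,0],[0,0,0,0],[0,0,0,0],[0,0,0,0]]]' 1 | grep -E 'tcp|force|width'
```

```text
tcp_pos: [0.502, -0.2897, 0.0939]
wrist_force: [1.0, 0.0, 0.4]
tcp_pos: [0.5028, -0.2898, 0.0401]
wrist_force: [0.1, 0.0, -0.4]
tcp_pos: [0.5022, -0.2897, 0.0393]
wrist_force: [0.1, 0.8, 4.9]
gripper_width: 0.333
gripper_force: 30.0
```

```bash

python3 -m pendant '[[[0,0,-0.05,0],[0,0,-0.3,0],[0,0,-0.7,0],[0,0,-1,0],[0,0,-1,0]]]' | grep -E 'tcp|wrist'
python3 -m pendant '[[[0,0,-0.3,0],[0,0,-0.7,0],[0,0,-0.7,0],[0,0,-0.7,0],[0,0,-0.7,0]]]' | grep -E 'tcp|rot|wrist|width'
python3 - <<'E'
from station import sense
import numpy as np
s=sense();u=np.radians(79.4);Y=np.array([np.cos(u),np.sin(u)]);X=np.array([Y[1],-Y[0]])
t=np.r_[np.array([.5372,.1222])-.036*Y+.0012*X,s['tcp_pos'][2]];print(t)
R=np.array(s['ee_rot']);print(R.T@(t-s['tcp_pos']),'yaw x',np.degrees(np.arctan2(R[1,0],R[0,0])),s['time_s'],s['wrist_force'])
E
```

```text
tcp_pos: [0.504, -0.2906, 0.1431]
wrist_force: [0.9, -0.1, -1.5]
tcp_pos: [0.5002, -0.2889, 0.2063]
ee_rot: [[0.058, -0.998, -0.004], [-0.998, -0.058, 0.002], [-0.002, 0.004, -1.0]]
wrist_force: [0.7, -0.3, -2.1]
gripper_width: 0.337
[0.53175727 0.08659359 0.20630302]
[-0.3730288  -0.05332378  0.00066803] yaw x -86.66635678501532 16.6 [ 0.67859225 -0.26173768 -2.1453099 ]
```

```bash

python3 -m pendant '[[[-0.3,-0.04,0,0],[-0.65,-0.09,0,0],[-0.93,-0.133,0,0]]]' | grep -E 'tcp'
python3 -m pendant '[[[-0.35,-0.05,0,0],[-0.7,-0.1,0,0],[-0.93,-0.133,0,0]]]' | grep -E 'tcp'
python3 -m pendant '[[[-0.35,-0.05,0,0],[-0.7,-0.1,0,0],[-0.93,-0.133,0,0]]]' | grep -E 'tcp'
python3 -m pendant '[[[-0.35,-0.05,0,0.05],[-0.7,-0.1,0,0.09],[-0.93,-0.133,0,0.122],[-0.93,-0.133,0,0.122],[-0.93,-0.133,0,0.122],[-0.93,-0.133,0,0.122]]]' | grep -E 'tcp|rot|width'
python3 - <<'E'
from station import sense
import numpy as np
s=sense();R=np.array(s['ee_rot']);t=np.array([.53176,.08659,s['tcp_pos'][2]])
print(R.T@(t-s['tcp_pos']),'yaw x',np.degrees(np.arctan2(R[1,0],R[0,0])),s['tcp_pos'])
E
```

```text
tcp_pos: [0.5081, -0.1945, 0.2062]
tcp_pos: [0.5161, -0.1004, 0.2065]
tcp_pos: [0.524, -0.0069, 0.2065]
tcp_pos: [0.5322, 0.084, 0.2075]
ee_rot: [[-0.184, -0.983, -0.002], [-0.983, 0.184, -0.001], [0.001, 0.002, -1.0]]
gripper_width: 0.34
[-2.44420353e-03  9.05002296e-04 -1.56575733e-06] yaw x -100.62699737002234 [0.53219873 0.08402082 0.20752777]
```

```bash

python3 -m pendant '[[[-0.024,0.009,0.2,0],[-0.024,0.009,0.5,0],[-0.024,0.009,0.6,0],[-0.024,0.009,0.6,0],[-0.024,0.009,0.6,0]]]' | grep -E 'time|tcp|rot|width'
python3 - <<'E'
from h import *
from station import optics
c=optics.get_calibration('wrist');im=optics.capture('wrist');np.savez('w4.npz',**c);cv2.imwrite('pics/w4r.png',im[...,::-1])
s=optics.capture('side');cv2.imwrite('pics/s4r.png',s[...,::-1])
a=cv2.resize(im[150:350,130:430],(800,533),interpolation=cv2.INTER_CUBIC)[:,:,::-1]
b=cv2.resize(s[110:260,150:300],(400,400),interpolation=cv2.INTER_CUBIC)[:,:,::-1]
cv2.imwrite('pics/w4.png',cv2.resize(np.hstack([cv2.resize(im,(533,400))[...,::-1],b]),(800,343)))
E
```

```text
time_s: 18.6
tcp_pos: [0.5332, 0.0871, 0.1495]
ee_rot: [[-0.184, -0.983, 0.001], [-0.983, 0.184, -0.0], [-0.0, -0.001, -1.0]]
gripper_width: 0.336
```

View pics/w4.png

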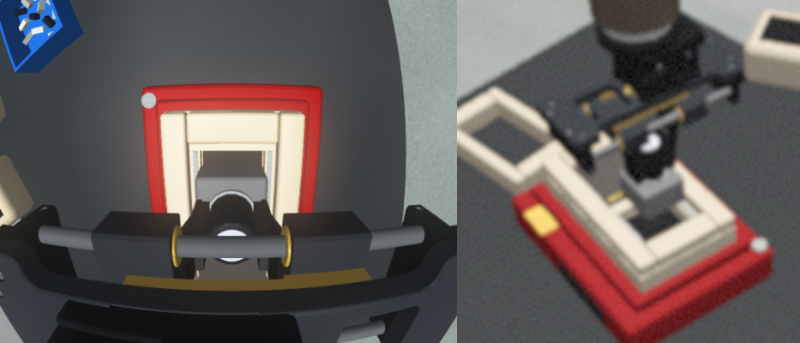

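The side view shows the selector hanging over the pocket. In the wrist view its base is at about (231,185) between the bay walls. One enlarged crop will give me the clearances.

```bash
python3 - <<'E'
import cv2
im=cv2.imread('pics/w4r.png')[160:260,220:350];cv2.imwrite('pics/w4c.png',cv2.resize(im,None,fx=6,fy=6,interpolation=cv2.INTER_CUBIC))
E
```

```text
(no output)
```

View pics/w4c.png

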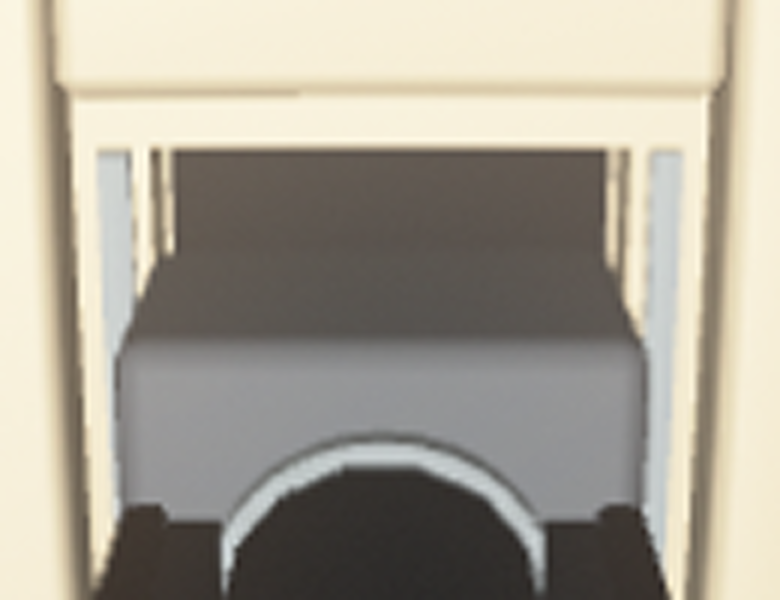

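```bash
python3 - <<'E'
from h import *
c=np.load('w4.npz');u=np.radians(79.4);Y=np.array([np.cos(u),np.sin(u)]);X=np.array([Y[1],-Y[0]])
for n,p,z in (('base bot L',(167,255),.1125),('base bot R',(608,255),.1125),('base top L',(122,345),.1465),('base top R',(643,345),.1465),('pocket rim -y L',(153,150),.083),('pocket rim -y R',(629,150),.083),('floor -y L',(175,150),.07),('floor R',(606,150),.07),('bay -y L',(72,92),.1),('bay -y R',(712,92),.1)):
    w=plane('wrist',c,np.array(p)/6+[220,160],z)[0][:2]-[.5372,.1222]; print(n,'x',(w@X*1e3).round(1),'y',(w@Y*1e3).round(1))
from station import sense
s=sense();w=np.array(s['tcp_pos'])[:2]-[.5372,.1222];print('tcp',w@X,w@Y,s['tcp_pos'])
E
```

```text
base bot L x 24.5 y -58.0
base bot R x -22.5 y -58.0
base top L x 25.0 y -59.3
base top R x -21.8 y -59.3
pocket rim -y L x 29.3 y -62.8
pocket rim -y R x -28.2 y -62.8
floor -y L x 28.0 y -59.8
floor R x -27.0 y -59.8
bay -y L x 36.1 y -73.4
bay -y R x -35.2 y -73.4
tcp 0.002669320662380229 -0.03477498709758118 [0.53342686 0.08752741 0.15001063]
```

Base and pocket centres agree within about 1 mm in both axes, so I'm lowering in steps.

```bash

python3 -m pendant '[[[0,0.005,0.1,0],[0,0.005,0.2,0],[0,0.005,0.3,0],[0,0.005,0.3,0],[0,0.005,0.3,0]]]' | grep -E 'tcp|wrist'
python3 -m pendant '[[[0,0,0.02,0],[0,0,0.04,0],[0,0,0.04,0],[0,0,0.04,0]]]' | grep -E 'tcp|wrist'
python3 -m pendant '[[[0,0,0.01,0],[0,0,0.02,0],[0,0,0.02,0],[0,0,0.02,0]]]' | grep -E 'tcp|wrist'
```

```text
tcp_pos: [0.5318, 0.0875, 0.118]
wrist_force: [0.1, -0.2, -1.7]
tcp_pos: [0.532, 0.0875, 0.1146]
wrist_force: [0.4, 0.1, -2.0]
tcp_pos: [0.5319, 0.0875, 0.1125]
wrist_force: [0.5, -0.1, -1.5]
```

```bash

python3 -m pendant '[[[0,0,0.01,0],[0,0,0.015,0],[0,0,0.015,0],[0,0,0.015,0]]]' | grep -E 'tcp|wrist'
python3 -m pendant '[[[0,0,0.01,0],[0,0,0.01,0],[0,0,0.01,0]]]' | grep -E 'tcp|wrist'
```

```text
tcp_pos: [0.5319, 0.0876, 0.111]
wrist_force: [0.2, 0.1, -1.1]
tcp_pos: [0.5319, 0.0875, 0.11]
wrist_force: [0.8, 0.1, -1.9]
```

```bash

python3 -m pendant '[[[0,0,0.005,0],[0,0,0.005,0],[0,0,0.005,0]]]' | grep -E 'tcp|wrist'
python3 -m pendant '[[[0,0,0.005,0],[0,0,0.005,0],[0,0,0.005,0]]]' | grep -E 'tcp|wrist'
```

```text
tcp_pos: [0.5319, 0.0875, 0.1095]
wrist_force: [-0.2, -0.1, -1.9]
tcp_pos: [0.532, 0.0876, 0.1093]
wrist_force: [-0.2, 0.0, 0.9]
```

Contact came at exactly the expected seated height, so I'm releasing and withdrawing.

```bash

python3 -m pendant '[[[0,0,0.003,0],[0,0,0.003,0]]]' | grep -E 'tcp|wrist'
python3 -m pendant '[[[0,0,0,0],[0,0,0,0],[0,0,0,0],[0,0,0,0],[0,0,0,0]]]' 0.4 | grep -E 'tcp|force|width'
python3 -m pendant '[[[0,0,-0.1,0],[0,0,-0.3,0],[0,0,-0.6,0],[0,0,-1,0],[0,0,-1,0]]]' | grep -E 'tcp|wrist'
python3 -m pendant '[[[-0.4,0,-0.2,0],[-0.8,0,-0.2,0],[-0.8,0,-0.2,0],[-0.8,0,-0.2,0],[-0.8,0,-0.2,0]]]' | grep -E 'time|tcp|wrist'
python3 - <<'E'
from h import *
from station import optics
c=optics.get_calibration('wrist');im=optics.capture('wrist');np.savez('w5.npz',**c)
s=optics.capture('side')[110:260,150:300];t=optics.capture('top')
cv2.imwrite('pics/w5r.png',im[...,::-1])
cv2.imwrite('pics/w5.png',np.hstack([cv2.resize(im[60:300,130:430],(440,352)),cv2.resize(s,(352,352),interpolation=cv2.INTER_CUBIC)])[...,::-1])
E
```

```text
tcp_pos: [0.5321, 0.0876, 0.1093]
wrist_force: [-1.7, 0.1, 3.8]
tcp_pos: [0.5319, 0.0875, 0.1086]
wrist_force: [-0.0, -0.2, 0.3]
gripper_width: 0.589
gripper_force: 0.0
tcp_pos: [0.5356, 0.0885, 0.2157]
wrist_force: [0.7, 0.4, -0.7]
time_s: 23.0
tcp_pos: [0.5463, 0.1656, 0.2287]
wrist_force: [0.9, -0.9, -0.5]
```

View pics/w5.png

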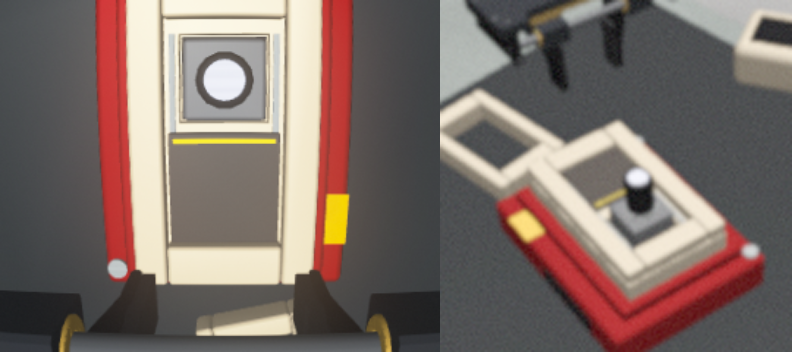

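The selector stands flat and centred in the pocket (left crop, disc at (224,80)). The cover, from row 133 to 245, is still against the bay's +y end. The arm is clear, so I'm handing in.

```bash
python3 -c "
from station import r
print(r.finish_job())"
```

```text
the job is handed in; nothing more can be done
None
```

The job is handed in at about 23 s: the cover is fully open at its stop (press readings stayed under about 13 N), the small grey selector was lowered to contact, released and stands flat in the pocket, and the arm never went near the pliers, spare bezel or clip bin.

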